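Check a boring guide with the depth gauge

ROBOT

A 6-joint arm with a two-finger parallel gripper is mounted at the origin on the work surface. World frame = base frame: x ahead of the robot, y to its left, z up, the work surface at z = 0. Lengths are in m, angles in rad, forces in N, time in s.
With the tool pointing down it reaches from about 0.225 to 0.875 m from the base axis. Payload 3.4 kg.
Tool frame: the origin (TCP) lies between the finger pads; the fingertips stand 11 mm ahead of it and the grasp point (between the pads) lies 8 mm behind it; z points along the fingers, y is the line along which they close (so a half turn about z gives the same grasp; the last joint's range is limited). The gripper opens to 85 mm and grips with 20 to 120 N. Pads are 22 mm wide; open, the fingers measure 114 mm over their backs; the gripper's body (76 mm by 85 mm) begins 54 mm behind the grasp point. The pads swing forward as they close: fully open they stand 13 mm farther back than shut.
Start: joints at [-1.272, 0.276, 1.505, -0, 1.361, -0.121], TCP at [0.234, -0.525, 0.242] pointing down, gripper open.
Joint ranges: [-2.89, 2.89], [-0.75, 2.08], [0.22, 2.7], [-1.18, 4.32], [0.11, 2.71], [-2.7, 2.7]. Speed limits (rad/s): [2.57, 2.57, 3.14, 3.14, 3.14, 3.14].

INTERFACE

Orientations are given as a unit quaternion [w, x, y, z].
In Python, from rig import manip, imaging gives the robot as it stands. The module is installed in compiled form; this text tells all that it offers.
- The arm moves only by the tool jog_arm, never from a script. Its argument "deltas" is one flat list of numbers, 7 for each row, row after row: the turn, a rotation vector about the world's x, y, z in degrees, then the shift along the world's x, y, z in mm, then the opening, from 0 (shut) to 1 (fully open). In form: [ax, ay, az, tx, ty, tz, gripper, ax, ay, az, tx, ty, tz, gripper, ...]. A call has 1 to 20 rows; each row is the pose to reach, as a shift and turn from the pose commanded when the call began; what a row does not reach only later rows make up. A row lasts 1/10 s, in which the tool goes at most 50 mm and 8.59 degrees, less where a joint would pass 70% of its speed; a pose out of reach is approached as far as the arm can. A call with a gripper value outside its range is refused whole. The fingers move at their own pace and stop on an object; "grip_force" is the grip in N (left out, the last holds). Time passes only in rows, so rows that repeat a pose let the fingers close. It gives the time, the measured TCP pose, the force, the opening and the grip force at its end, in the units of the state.
- manip.get_state(): the state, without advancing time (a new reading comes with each control period).
- imaging.get_image(name): name is "scene" or "top"; returns the picture (384x512x3 uint8, blue, green, red); there is no depth.
- imaging.calibration(name): a dict with "mtx" (3x3 intrinsics, pixels), "dist" ([k1, k2, p1, p2, k3] as OpenCV has them; the pictures are not rectified), "cam_to_world" (4x4, takes a point from camera to world coordinates). Camera axes: x right, y down, z forward; pixel columns grow to the right and rows downward; lengths in m; the calibration is good to about 2 mm. A picture is of the moment at which its call begins. calibration takes no time and is no camera call.
- manip.sign_off(): hands the job in; it is judged then, once.
The state is a dict: "clock": time; "qpos": joint angles; "qd": joint speeds; "effort": joint torques, N m; "position": TCP position; "ee_rot": TCP orientation; "contact_force": force on the tool from outside, world axes, zero at the start; "moment": the same for the moment, N m; "width": finger opening in m; "gripper_force": force on a finger pad.
Only numpy, scipy, OpenCV 4.12 (cv2) and the standard library are available. Lean on these libraries where they do the work, as an engineer would, in place of code of your own. Each camera call takes 0.05 s, during which the arm holds its last target. There are 200 camera calls.

TASK

Pull the red-handled depth gauge straight up out of its slotted wooden holder by the upper edge of its flat handle plate, and slide its rod into the sloping steel tube of the boring guide until the brass collar stops against the tube's mouth. Draw the rod fully out again and bring it to the white reading board: hold the rod level, with its tip about 10 cm above the middle of the board, still and touching nothing but the gripper, and finish while holding it there. Leave the other things on the bench where they are.

Things in the scene. Friction and masses are not known exactly. Their poses are not given: they have to be found in the camera images.
- gauge: Depth gauge, rigid, about 0.2 kg, standing in the holder, rod level. Origin: on the rod's axis, at mid-length of the red handle plate, 56 above the bench at the start. x runs along the rod from tip to handle, z up. Plate: 60 long (x -30 to +30), 8 thick (y), z -40 to +30: grip its upper edge across the 8 mm. Rod diameter 10 from x = -30 to the tip. Centre of mass x = -15, z = -4.
- gauge_tip (a point): Centre of the end of the gauge's rod, at x = -120 mm in the gauge's frame; at the start roughly towards the robot. The last 8 mm taper from diameter 10 to 5.
- gauge_stop (a point): Centre of the brass collar's face on the tip side, at x = -55 mm in the gauge's frame: this face stops on the tube's mouth; the rod is 65 long beyond it. Collar diameter 24, 10 thick.
- holder: Fixed dark wooden block, 90 (x) x 36 (y) x 40 high, origin at the centre of its underside. Its slot, open at the top, is 64 long (x) x 11 wide (y) x 24 deep, centred. The gauge's plate stands in it, 46 mm of the plate above the block.
- guide: Fixed boring guide: plywood foot 150 x 90 x 15 thick (x from -130 to +20 mm), oak cheeks and the steel tube on it. Origin on the bench, straight below the tube's mouth; z up. The tube slopes down towards -x, so its mouth looks up and away from the robot.
- tube: The guide's fixed steel tube, outer diameter 28, bore 16, blind, 76 deep. Origin: centre of the mouth, 85 above the bench. x is the bore's axis, outward from the mouth, 22 degrees above the horizontal; y is level. Oak cheeks on both sides (|y| 14 to 30, x -80 to -20, z -46 to +12 mm). Nothing stands in front of the mouth.
- tube_mouth (a point): Centre of the tube's mouth, 85 above the bench (same point and axes as tube).
- board: Fixed white reading board, 150 x 150 x 8 thick, with a blue cross at its middle and two black lines. Origin at the centre of its underside.
- board_top (a point): Middle of the reading board's top face, 8 above the bench.
- jar: Bystander: small jar with a brass lid, diameter 36, 50 high, origin at the centre of its underside.
- block: Bystander: wooden offcut 50 x 30 x 25 high, origin at the centre of its underside.
- glue: Bystander: glue bottle with a yellow cap, diameter 56, 150 high, origin at the centre of its underside.
- tin: Bystander: squat tin with a yellow band, diameter 80, 80 high, origin at the centre of its underside.
- hammer: Bystander: hammer lying at the back of the bench.
- screwdriver: Bystander: screwdriver lying at the right of the bench.
- wrench: Bystander: wrench lying at the left of the bench.

How it is judged:
By the outcome, as a careful person would: the job done as asked, in the order asked, and still so for the second after the job is handed in, while the arm keeps its last pose, push and grip.
It also fails if it takes over 59 s, if anything falls off the work surface, if the arm or the gripper's body presses on something with over 40 N, if the wrist force passes 120 N, or if a joint passes its speed limit or range.

## Working session

There is one attempt and no reset: what is moved stays moved. The work goes in short steps, Python scripts to look and compute and a tool call to move; the robot and the scene stay as the last step left them, time stands still between calls to the robot, and variables do not carry over. Pictures are saved under pics/ and viewed, at most 10 in all, crops included, and the job is handed in when it is done.

Besides the shell and the picture viewer there is one more tool, called after "Call:" in YAML: its name, and indented under it one key for each argument. jog_arm: Moves the arm, as the interface text tells. Its arguments: {"type":"object","properties":{"deltas":{"type":"array"},"grip_force":{"type":"number"}},"required":["deltas"]}

```bash
mkdir -p pics; cat > h.py <<'E'
import numpy as np,cv2
from rig import manip,imaging
def ray(cam,uv):
    c=imaging.calibration(cam);K=np.array(c["mtx"]);D=np.array(c["dist"]);T=np.array(c["cam_to_world"])
    p=cv2.undistortPoints(np.array([[uv]],float),K,D)[0,0]
    return T[:3,3],T[:3,:3]@np.array([p[0],p[1],1])
def onz(cam,uv,z):
    o,d=ray(cam,uv);return o+d*(z-o[2])/d[2]
def proj(cam,P):
    c=imaging.calibration(cam);T=np.linalg.inv(np.array(c["cam_to_world"]))
    return cv2.projectPoints(np.array(P,float).reshape(-1,3),cv2.Rodrigues(T[:3,:3])[0],T[:3,3],np.array(c["mtx"]),np.array(c["dist"]))[0][:,0]
E
python3 - <<'E'
from h import *
for n in("top","scene"):
    im=imaging.get_image(n);cv2.imwrite(f"pics/{n}0.png",im);cv2.imwrite(f"pics/{n}0b.png",cv2.resize(im,(800,600),interpolation=cv2.INTER_CUBIC))
    print(n,np.round(imaging.calibration(n)["cam_to_world"],3).tolist())
s=manip.get_state();print(s["clock"],s["position"],s["ee_rot"])
E
```

```text
top [[0.02, -0.985, 0.171, 0.401], [-1.0, -0.021, -0.003, 0.003], [0.007, -0.171, -0.985, 1.22], [0.0, 0.0, 0.0, 1.0]]
scene [[-0.558, 0.521, -0.646, 1.336], [0.83, 0.366, -0.421, 0.508], [0.017, -0.771, -0.636, 0.852], [0.0, 0.0, 0.0, 1.0]]
0.1 [ 0.23418574 -0.52464219  0.24154291] [-8.10789598e-04  9.78057591e-01  2.08333112e-01 -7.69523456e-05]
```

View pics/top0b.png

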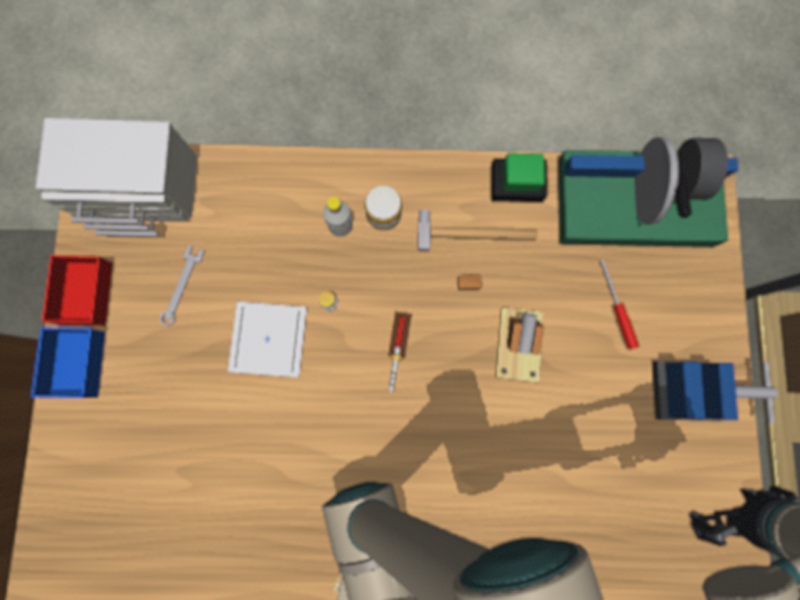

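View pics/scene0b.png

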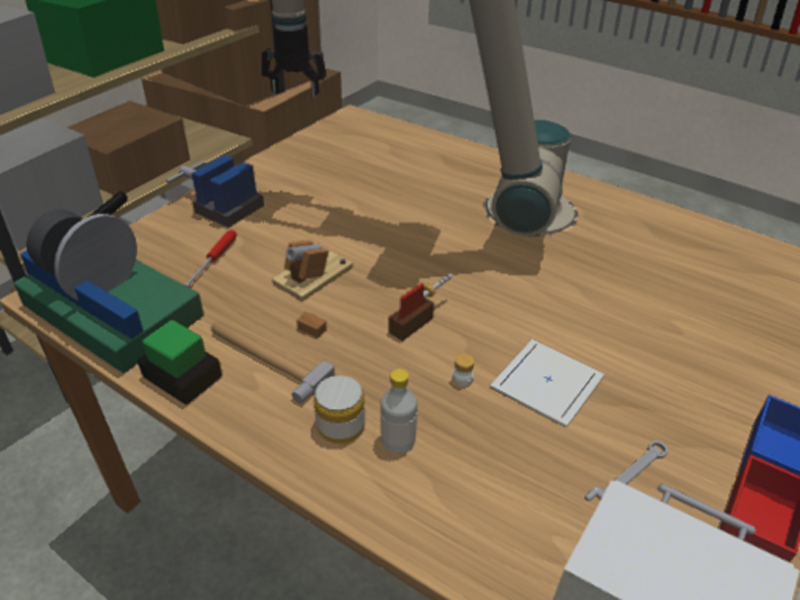

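The top view shows the gauge near (400,345), the guide near (521,343) and the board's cross at (267,339). In the scene view they are at (420,305), (308,265) and (548,379). Both views are enlarged 1.5625x. Next I'll crop closer.

```bash
python3 - <<'E'
import cv2,numpy as np
t=cv2.imread("pics/top0.png");s=cv2.imread("pics/scene0.png")
def c(im,x,y,w=50,h=37.5,k=8):
    p=im[int(y):int(y+37),int(x):int(x+50)];return cv2.resize(p,(400,296),interpolation=cv2.INTER_CUBIC)
m=np.vstack([np.hstack([c(t,232,197),c(t,310,190)]),np.hstack([c(t,232,215),c(t,310,210)])])
cv2.imwrite("pics/c1.png",m)
m=np.vstack([np.hstack([c(s,246,172),c(s,172,148)]),np.hstack([c(s,325,224),c(t,146,198)])])
cv2.imwrite("pics/c2.png",m)
E
```

```text
(no output)
```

View pics/c1.png

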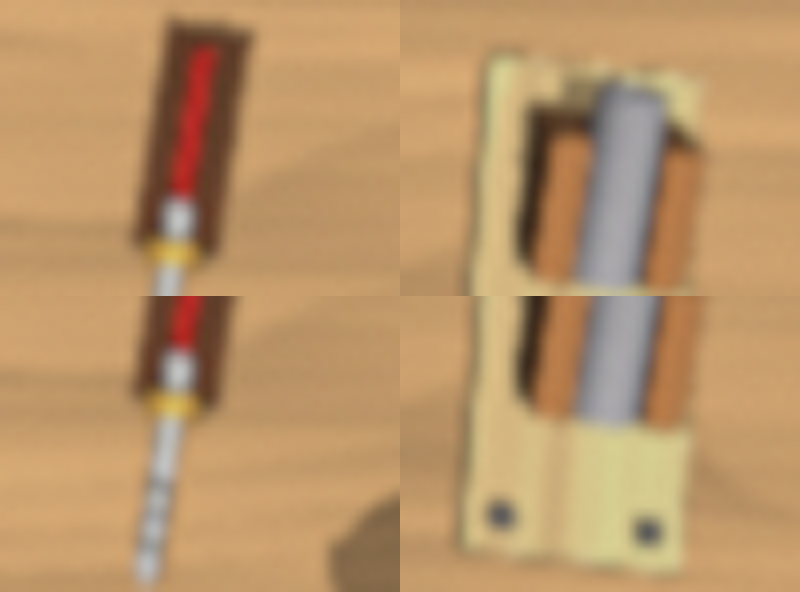

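View pics/c2.png

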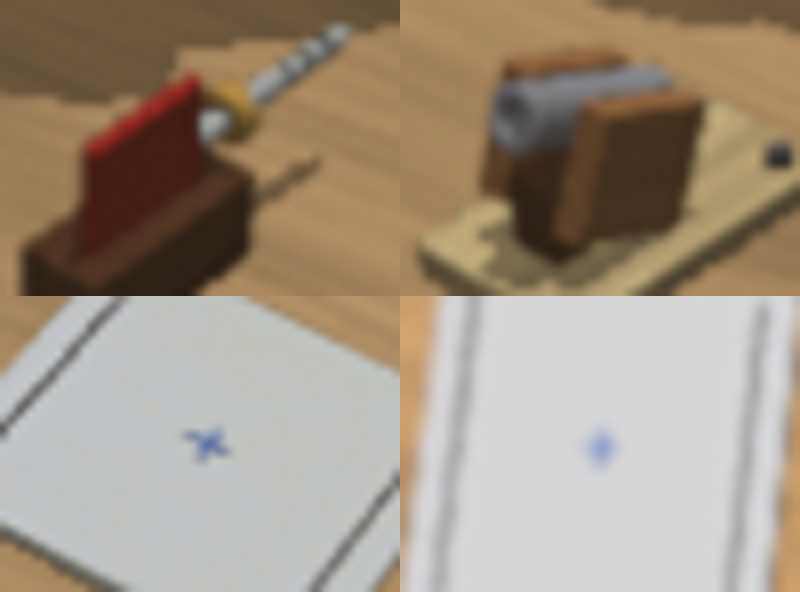

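```bash
cat >> h.py <<'E'
def px(off,u,v): return np.array(off)+(np.array([u,v])+.5)/8-.5
from scipy.optimize import least_squares
def fit(obs,x0):
    def W(p,L):
        c,s=np.cos(p[2]),np.sin(p[2]);return [p[0]+c*L[0]-s*L[1],p[1]+s*L[0]+c*L[1],L[2]]
    f=lambda p:np.concatenate([proj(c,W(p,np.array(L)/1000))[0]-uv for c,L,uv in obs])
    r=least_squares(f,x0,x_scale=[.01,.01,.1],loss='soft_l1');return r.x,f(r.x).reshape(-1,2)
E
python3 - <<'E'
from h import *
t1=(232,197);t2=(232,215);g1=(310,190);g2=(310,210)
hold=[("top",(45,18,40),px(t1,170,20)),("top",(45,-18,40),px(t1,254,33)),("top",(-45,18,40),px(t1,137,243)),
("top",(-45,-18,40),px(t1,217,255))]
gau=[("top",(30,0,86),px(t1,208,47)),("top",(-30,0,86),px(t1,183,194)),("top",(-120,0,56),px(t2,147,287)),("top",(-60,0,58),px(t1,174,253)),
("scene",(30,0,86),px((246,172),90,150)),("scene",(-30,0,86),px((246,172),194,80)),("scene",(-120,0,56),px((246,172),346,32))]
gui=[("top",(20,45,15),px(g1,90,52)),("top",(20,-45,15),px(g1,303,80)),("top",(-130,45,15),px(g2,62,252)),("top",(-130,-45,15),px(g2,282,274)),
("scene",(0,0,85),px((172,148),113,107))]
for n,o,x0 in(("hold",hold,(.45,0,0)),("gau",gau,(.45,0,0)),("gui",gui,(.45,-.2,0))):
    p,r=fit(o,x0);print(n,p[:2].round(4),np.degrees(p[2]).round(2));print(r.round(1).tolist())
def tri(a,b):
    o1,d1=ray("top",a);o2,d2=ray("scene",b);d1/=np.linalg.norm(d1);d2/=np.linalg.norm(d2)
    s=np.linalg.lstsq(np.c_[d1,-d2],o2-o1,rcond=None)[0];return (o1+s[0]*d1+o2+s[1]*d2)/2,np.linalg.norm(o1+s[0]*d1-o2-s[1]*d2)
print("mouth scene",onz("scene",px((172,148),113,107),.085))
print("tip tri",tri(px(t2,147,287),px((246,172),346,32)),"plate",tri(px(t1,208,47),px((246,172),90,150)))
print("board",onz("top",px((146,198),200,151),.008),onz("scene",px((325,224),207,147),.008))
for n,uv in(("glue",(335/1.5625,205/1.5625)),("jar",(328/1.5625,300/1.5625)),("tin",(383/1.5625,205/1.5625)),("block",(469/1.5625,283/1.5625))):print(n,onz("top",uv,.05).round(3))
s=manip.get_state();from scipy.spatial.transform import Rotation as R
q=s["ee_rot"];print(R.from_quat([q[1],q[2],q[3],q[0]]).as_matrix().round(3).tolist())
E
```

```text
hold [ 0.521  -0.0041] -7.73
[[-0.2, 0.2], [0.1, 0.3], [-0.5, -0.4], [0.6, -0.1]]
gau [ 0.5231 -0.0036] -7.79
[[-0.2, -0.3], [-0.1, 0.2], [-0.1, -0.3], [-0.4, 2.9], [-0.7, 0.4], [0.1, -0.4], [-0.4, 0.1]]
gui [ 0.5628 -0.2633] -5.18
[[0.0, 0.1], [0.3, -0.4], [-0.1, 0.2], [-0.0, 0.6], [-0.0, 1.5]]
mouth scene [ 0.5567597  -0.26861433  0.085     ]
tip tri (array([0.40300795, 0.01276708, 0.05581422]), np.float64(0.0007768031794421589)) plate (array([ 0.55126715, -0.00758131,  0.08652084]), np.float64(0.0018858372414129626))
board [0.50948158 0.27870803 0.008     ] [0.50836796 0.27733758 0.008     ]
glue [0.794 0.14  0.05 ]
jar [0.588 0.147 0.05 ]
tin [0.796 0.037 0.05 ]
block [ 0.63  -0.147  0.05 ]
[[0.913, 0.408, -0.0], [0.408, -0.913, 0.002], [0.0, -0.002, -1.0]]
```

Everything fits to sub-pixel. The gauge is at (0.522, -0.004) with yaw -7.8°, and its triangulated heights (55.8 and 86.5 mm) match the given 56 and 86. The guide is near (0.56, -0.265) with yaw -5.2°, and the board at (0.509, 0.278). I'm moving above the gauge.

Call:
jog_arm:
  deltas: [0,0,-4,40,70,0,0.5,0,0,-9,80,140,0,0.5,0,0,-14,120,220,0,0.5,0,0,-20,165,300,-10,0.5,0,0,-26,210,380,-25,0.5,0,0,-30,250,460,-35,0.5,0,0,-31.85,275,505,-40,0.5,0,0,-31.85,283,521,-42,0.5,0,0,-31.85,283,521,-42,0.5,0,0,-31.85,283,521,-42,0.5,0,0,-31.85,283,521,-42,0.5,0,0,-31.85,283,521,-42,0.5,0,0,-31.85,283,521,-42,0.5,0,0,-31.85,283,521,-42,0.5,0,0,-31.85,283,521,-42,0.5,0,0,-31.85,283,521,-42,0.5]
  grip_force: 60

```text
clock: 1.7
position: [0.5168, -0.0053, 0.2004]
ee_rot: [0.0, 0.998, -0.069, -0.0]
contact_force: [0.0, 0.2, -0.0]
width: 0.0428
gripper_force: 0.0
```

Call:
jog_arm:
  deltas: [0,0,0,0,0,-40,0.5,0,0,0,0,0,-80,0.5,0,0,0,0,0,-100,0.5,0,0,0,0,0,-115,0.5,0,0,0,0,0,-125,0.5,0,0,0,0,0,-132,0.5,0,0,0,0,0,-136,0.5,0,0,0,0,0,-136,0.5,0,0,0,0,0,-136,0.5]

```text
clock: 2.6
position: [0.5179, -0.0042, 0.0649]
ee_rot: [0.0, 0.998, -0.068, 0.001]
contact_force: [0.2, -0.1, 0.4]
width: 0.0426
gripper_force: 0.0
```

```bash
python3 - <<'E'
from h import *
s=manip.get_state();print(s["position"],s["qpos"],s["contact_force"])
t=imaging.get_image("top");c=imaging.get_image("scene")
a=cv2.resize(t[185:245,222:282],(400,400),interpolation=cv2.INTER_CUBIC);b=cv2.resize(c[150:215,235:300],(400,400),interpolation=cv2.INTER_CUBIC)
cv2.imwrite("pics/g1.png",np.hstack([a,b]))
E
```

```text
[ 0.51785071 -0.00422309  0.06490676] [-1.42521002e-01  3.56587399e-01  1.88298365e+00 -9.12216936e-05
  9.00755641e-01  1.56454800e+00] [ 0.22403485 -0.06181789  0.39802119]
```

View pics/g1.png

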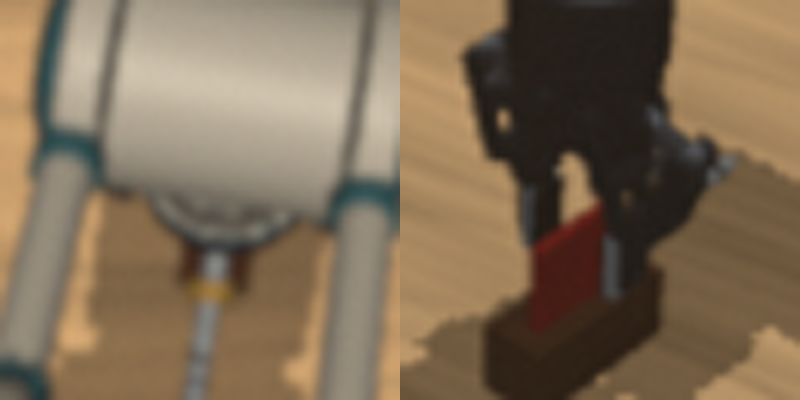

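The fingers straddle the plate: the right-hand picture has it between the pads near (575,260). Closing, then pulling straight up.

Call:
jog_arm:
  deltas: [0,0,0,0,0,0,0.3,0,0,0,0,0,0,0.15,0,0,0,0,0,0,0,0,0,0,0,0,0,0,0,0,0,0,0,0,0,0,0,0,0,0,0,0,0,0,0,0,0,0,0,0,0,0,0,0,0,0,0,0,0,0,0,0,0,0,0,0,0,0,0,0]
  grip_force: 70

```text
clock: 3.7
position: [0.5177, -0.0041, 0.0647]
ee_rot: [0.0, 0.998, -0.068, 0.0]
contact_force: [-0.6, 0.3, 5.9]
width: 0.0073
gripper_force: 68.8
```

Call:
jog_arm:
  deltas: [0,0,0,0,0,5,0,0,0,0,0,0,12,0,0,0,0,0,0,20,0,0,0,0,0,0,30,0,0,0,0,0,0,45,0,0,0,0,0,0,65,0,0,0,0,0,0,90,0,0,0,0,0,0,115,0,0,0,0,0,0,132,0,0,0,0,0,0,140,0,0,0,0,0,0,140,0,0,0,0,0,0,140,0]

```text
clock: 4.9
position: [0.5167, -0.004, 0.2038]
ee_rot: [0.0, 0.998, -0.068, -0.001]
contact_force: [-0.4, -0.0, -1.9]
width: 0.007
gripper_force: 68.1
```

```bash
python3 - <<'E'
from h import *
from scipy.spatial.transform import Rotation as R
g1=(310,190);g2=(310,210)
gui=[("top",(20,45,15),px(g1,90,52)),("top",(20,-45,15),px(g1,303,80)),("top",(-130,45,15),px(g2,62,252)),("top",(-130,-45,15),px(g2,282,274)),
("scene",(0,0,85),px((172,148),112,114))]
p,r=fit(gui,(.56,-.26,0));print(p[:2],np.degrees(p[2]),r.round(1).tolist())
G=R.from_euler('z',p[2]).as_matrix();T=G@R.from_euler('y',-22,degrees=True).as_matrix();M=np.array([p[0],p[1],.085])
for off,u,v in((g1,230,110),(g1,218,270),(g2,212,110)):
    o=px(off,u,v);xs=np.linspace(-.08,0,81);q=proj("top",[M+T@[x,0,.014] for x in xs]);print("tube col obs-pred",o[0]-np.interp(o[1],q[::-1,1] if q[0,1]>q[-1,1] else q[:,1],q[::-1,0] if q[0,1]>q[-1,1] else q[:,0]))
s=manip.get_state();qq=s["ee_rot"];Rc=R.from_quat([qq[1],qq[2],qq[3],qq[0]])
Rd=R.from_matrix(T@np.diag([1,-1,-1]))
print("rv",np.degrees((Rd*Rc.inv()).as_rotvec()))
print("a",T[:,0],"n",T[:,2]); tcp=M+T@[.030+.1157,0,.0087]
print("tcp",tcp,"shift",(tcp-s["position"])*1000)
E
```

```text
[ 0.56302199 -0.26329705] -5.152247552627683 [[0.0, 0.1], [0.3, -0.5], [-0.1, 0.1], [-0.0, 0.5], [0.1, 0.7]]
tube col obs-pred -1.0185450605771393
tube col obs-pred 0.6356201700679094
tube col obs-pred -0.11437982993209062
rv [ -2.48342029 -21.9355251    2.61315501]
a [ 0.92343765 -0.08326347  0.37460659] n [-0.37309303  0.03364062  0.92718385]
tcp [ 0.69432094 -0.27513586  0.14764668] shift [ 177.57904217 -271.10858583  -56.11049172]
```

Call:
jog_arm:
  deltas: [-0.2,-2,0.2,10,-16,10,0,-0.5,-4.4,0.5,30,-45,20,0,-0.75,-6.6,0.8,50,-80,20,0,-1,-8.8,1,75,-115,20,0,-1.25,-11,1.3,100,-150,20,0,-1.5,-13.2,1.6,125,-185,20,0,-1.75,-15.4,1.85,145,-220,20,0,-2.1,-18.5,2.2,165,-248,20,0,-2.5,-21.9,2.6,177.5,-271,15,0,-2.5,-21.9,2.6,177.5,-271,0,0,-2.5,-21.9,2.6,177.5,-271,-25,0,-2.5,-21.9,2.6,177.5,-271,-45,0,-2.5,-21.9,2.6,177.5,-271,-56,0,-2.5,-21.9,2.6,177.5,-271,-56,0,-2.5,-21.9,2.6,177.5,-271,-56,0,-2.5,-21.9,2.6,177.5,-271,-56,0]

```text
clock: 6.5
position: [0.6957, -0.2755, 0.1498]
ee_rot: [0.009, 0.98, -0.044, 0.192]
contact_force: [1.0, -0.8, -1.3]
width: 0.0071
gripper_force: 68.4
```

```bash
python3 - <<'E'
from h import *
s=manip.get_state();print(s["position"],s["ee_rot"],s["contact_force"],s["qpos"].round(2) if hasattr(s["qpos"],'round') else s["qpos"])
t=imaging.get_image("top");c=imaging.get_image("scene");cv2.imwrite("pics/t2.png",t);cv2.imwrite("pics/s2.png",c)
a=cv2.resize(t[175:250,300:350],(400,600),interpolation=cv2.INTER_CUBIC);b=cv2.resize(c[130:205,165:215],(400,600),interpolation=cv2.INTER_CUBIC)
cv2.imwrite("pics/g2.png",np.hstack([a,b]))
E
```

```text
[ 0.69574202 -0.27549468  0.14978606] [ 0.0093412   0.98034817 -0.04408791  0.19205847] [ 0.9702806  -0.78063274 -1.32675948] [-0.55  0.43  1.58  0.23  0.8   0.98]
```

View pics/g2.png

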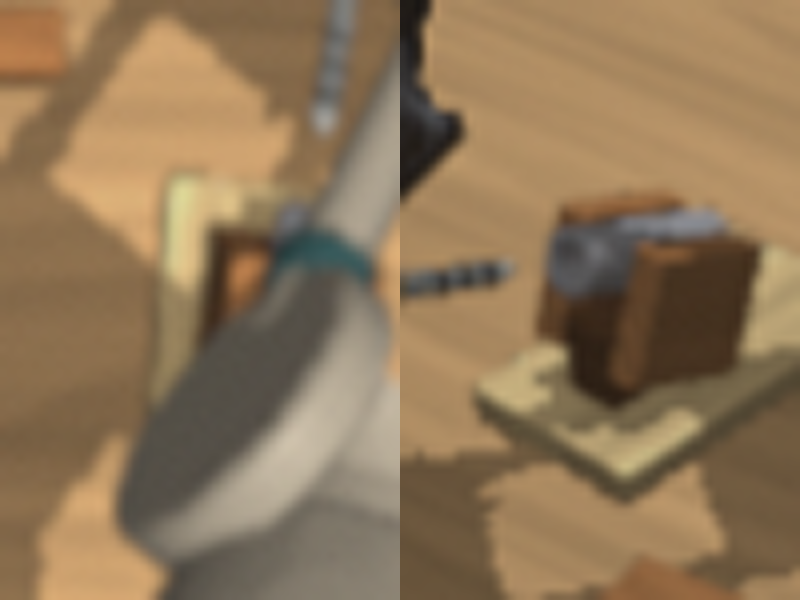

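The rod's tip is at (324,130) in the top crop and (512,266) in the scene crop. In both views the rod axis extended passes through the mouth, near (312,208) and (575,254). A numeric check follows.

```bash
python3 - <<'E'
from h import *
from scipy.spatial.transform import Rotation as R
def tri(a,b):
    f=lambda X:np.concatenate([proj("top",X)[0]-a,proj("scene",X)[0]-b]);r=least_squares(f,[.58,-.265,.1]);return r.x,f(r.x)
X,r=tri(px((300,175),324,131),px((165,130),113,266));print("tip",X.round(4),r.round(2))
s=manip.get_state();q=s["ee_rot"];Rc=R.from_quat([q[1],q[2],q[3],q[0]]);print("tip in tool/gauge",(Rc.as_matrix()@np.diag([1,-1,-1])).T@(X-s["position"])*1000)
p=[.563,-.2633,-5.15];G=R.from_euler('z',p[2],degrees=True);T=(G*R.from_euler('y',-22,degrees=True)).as_matrix();M=np.array([p[0],p[1],.085])
print("tip in tube (vision)",T.T@(X-M)*1000)
tk=s["position"]+Rc.as_matrix()@np.diag([1,-1,-1])@[-.1157,0,-.0087];print("tip by kin",tk,"in tube",T.T@(tk-M)*1000)
Rd=R.from_matrix(T@np.diag([1,-1,-1]));print("rot err rv",np.degrees((Rd*Rc.inv()).as_rotvec()),"axis",T[:,0])
print(s["position"])
m,_=tri(px((310,190),231,92),px((172,148),112,112));print("mouth-ish tri",m)
E
```

```text
tip [ 0.5914 -0.2645  0.0999] [-0.02  0.01 -0.02 -0.01]
tip in tool/gauge [-115.87614651    1.56713563   -6.85672571]
tip in tube (vision) [31.9201772   1.36522089  3.13319917]
tip by kin [ 0.59214411 -0.26613194  0.09822434] in tube [32.10248201 -0.20442733  1.29266359]
rot err rv [0.09716658 0.16633846 0.01131182] axis [ 0.92344092 -0.08322724  0.37460659]
[ 0.69558876 -0.27540177  0.14994913]
mouth-ish tri [ 0.56195722 -0.26271024  0.08773792]
```

Call:
jog_arm:
  deltas: [0,0,0,-4,0.4,-2,0,0,0,0,-9,0.8,-4.5,0,0,0,0,-14,1.2,-7,0,0,0,0,-18,1.6,-8.5,0,0,0,0,-22,2,-10,0,0,0,0,-22,2,-10,0,0,0,0,-22,2,-10,0]

```text
clock: 7.3
position: [0.6729, -0.2732, 0.1385]
ee_rot: [0.009, 0.981, -0.044, 0.191]
contact_force: [-0.5, 0.3, -1.1]
width: 0.007
gripper_force: 68.4
```

```bash
cat > st.py <<'E'
from h import *
from scipy.spatial.transform import Rotation as R
s=manip.get_state();q=s["ee_rot"];Rc=R.from_quat([q[1],q[2],q[3],q[0]])
T=(R.from_euler('z',-5.15,degrees=True)*R.from_euler('y',-22,degrees=True)).as_matrix();M=np.array([.563,-.2633,.085])
tk=s["position"]+Rc.as_matrix()@np.diag([1,-1,-1])@[-.1157,0,-.0087]
print(s["clock"],s["position"].round(4),"tip in tube",(T.T@(tk-M)*1000).round(2),"F tube",(T.T@s["contact_force"]).round(2),"M",np.round(s["moment"],2))
print("rot err",np.degrees((R.from_matrix(T@np.diag([1,-1,-1]))*Rc.inv()).as_rotvec()).round(2))
E
python3 st.py
```

```text
7.3 [ 0.6729 -0.2732  0.1385] tip in tube [ 6.65  0.   -0.6 ] F tube [-0.89  0.26 -0.86] M [-0.02  0.25  0.02]
rot err [0.03 0.06 0.04]
```

Call:
jog_arm:
  deltas: [0,0,0,-4,0.4,-1.6,0,0,0,0,-8,0.7,-3.2,0,0,0,0,-12,1.1,-4.9,0,0,0,0,-16,1.4,-6.5,0,0,0,0,-20,1.8,-8.1,0,0,0,0,-20,1.8,-8.1,0,0,0,0,-20,1.8,-8.1,0]

```text
clock: 8.0
position: [0.6528, -0.2714, 0.1303]
ee_rot: [0.009, 0.981, -0.044, 0.191]
contact_force: [-0.3, -0.4, -1.4]
width: 0.0068
gripper_force: 68.4
```

```bash
python3 st.py
```

```text
8.0 [ 0.6528 -0.2714  0.1303] tip in tube [-15.07   0.06  -0.59] F tube [-0.77 -0.38 -1.22] M [ 0.02  0.28 -0.  ]
rot err [0.03 0.05 0.03]
```

Call:
jog_arm:
  deltas: [0,0,0,-5,0.4,-2,0,0,0,0,-10,0.9,-4.1,0,0,0,0,-15,1.3,-6.1,0,0,0,0,-20,1.8,-8.1,0,0,0,0,-25,2.2,-10.1,0,0,0,0,-30,2.7,-12.2,0,0,0,0,-35,3.1,-14.2,0,0,0,0,-39,3.5,-15.8,0,0,0,0,-39,3.5,-15.8,0,0,0,0,-39,3.5,-15.8,0]

```text
clock: 9.0
position: [0.6139, -0.268, 0.1145]
ee_rot: [0.009, 0.981, -0.044, 0.191]
contact_force: [0.0, 0.6, -2.1]
width: 0.0069
gripper_force: 68.4
```

```bash
python3 - <<'E'
exec(open("st.py").read())
c=imaging.get_image("scene");t=imaging.get_image("top")
a=cv2.resize(t[175:250,300:350],(400,600),interpolation=cv2.INTER_CUBIC);b=cv2.resize(c[130:205,165:215],(400,600),interpolation=cv2.INTER_CUBIC)
cv2.imwrite("pics/g3.png",np.hstack([a,b]))
E
```

```text
9.0 [ 0.6139 -0.268   0.1145] tip in tube [-57.19  -0.06  -0.59] F tube [-0.81  0.63 -1.95] M [0.03 0.27 0.01]
rot err [0.03 0.06 0.04]
```

View pics/g3.png

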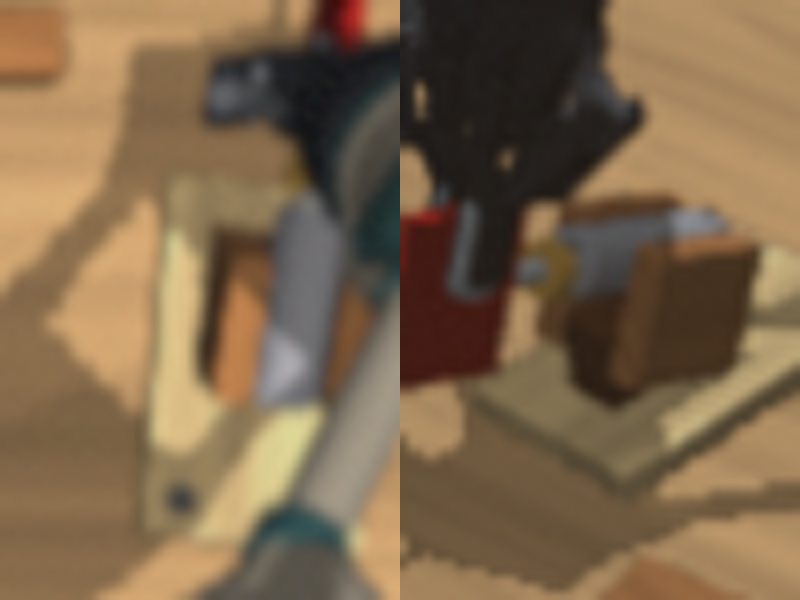

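The rod is in the tube. The brass collar, at (555,265) in the scene crop, is close in front of the mouth at about (572,255). I'm advancing in small steps until the force rises.

Call:
jog_arm:
  deltas: [0,0,0,-1.8,0.2,-0.8,0,0,0,0,-3.7,0.3,-1.5,0,0,0,0,-4.6,0.4,-1.9,0,0,0,0,-5.5,0.5,-2.2,0,0,0,0,-5.5,0.5,-2.2,0,0,0,0,-5.5,0.5,-2.2,0]

```text
clock: 9.7
position: [0.6084, -0.2674, 0.1122]
ee_rot: [0.009, 0.981, -0.044, 0.191]
contact_force: [-0.1, -0.4, -1.0]
width: 0.0072
gripper_force: 68.4
```

```bash
python3 st.py
```

```text
9.7 [ 0.6084 -0.2674  0.1122] tip in tube [-6.326e+01  4.000e-02 -5.900e-01] F tube [-0.44 -0.41 -0.9 ] M [0.04 0.3  0.  ]
rot err [0.02 0.04 0.02]
```

Call:
jog_arm:
  deltas: [0,0,0,-0.9,0.1,-0.4,0,0,0,0,-1.8,0.2,-0.8,0,0,0,0,-2.8,0.2,-1.1,0,0,0,0,-2.8,0.2,-1.1,0,0,0,0,-2.8,0.2,-1.1,0]

```text
clock: 10.2
position: [0.6069, -0.2675, 0.112]
ee_rot: [0.009, 0.98, -0.045, 0.192]
contact_force: [4.9, 1.1, -1.3]
width: 0.0067
gripper_force: 68.2
```

```bash
python3 st.py
```

```text
10.2 [ 0.6069 -0.2675  0.112 ] tip in tube [-64.63  -0.12  -0.6 ] F tube [ 3.93  1.54 -3.01] M [ 0.24 -0.61 -0.03]
rot err [0.06 0.21 0.07]
```

Call:
jog_arm:
  deltas: [0,0,0,-0.7,0.1,-0.3,0,0,0,0,-1.4,0.1,-0.6,0,0,0,0,-1.4,0.1,-0.6,0,0,0,0,-1.4,0.1,-0.6,0,0,0,0,-1.4,0.1,-0.6,0]

```text
clock: 10.7
position: [0.6068, -0.2676, 0.1122]
ee_rot: [0.009, 0.98, -0.045, 0.194]
contact_force: [7.3, 1.5, -2.0]
width: 0.0074
gripper_force: 68.1
```

```bash
python3 st.py
```

```text
10.7 [ 0.6068 -0.2676  0.1122] tip in tube [-64.62  -0.18  -0.71] F tube [ 5.87  2.16 -4.5 ] M [ 0.32 -1.01  0.05]
rot err [0.09 0.36 0.11]
```

The collar is stopped: 1.5 mm more was commanded, it moved 0 mm, force rose, and depth is 64.6 of 65. Now drawing the rod out along the axis.

Call:
jog_arm:
  deltas: [0,0,0,3,-0.3,1.2,0,0,0,0,7,-0.6,2.8,0,0,0,0,13,-1.2,5.3,0,0,0,0,20,-1.8,8.1,0,0,0,0,28,-2.5,11.4,0,0,0,0,37,-3.3,15,0,0,0,0,46,-4.1,18.7,0,0,0,0,55,-5,22.3,0,0,0,0,65,-5.9,26.4,0,0,0,0,75,-6.8,30.4,0,0,0,0,85,-7.7,34.5,0,0,0,0,95,-8.6,38.5,0,0,0,0,95,-8.6,55,0,0,0,0,93,-8.6,90,0,0,0,0,90,-8.6,130,0,0,0,0,80,-8.6,160,0,0,0,0,80,-8.6,170,0,0,0,0,80,-8.6,170,0,0,0,0,80,-8.6,170,0]

```text
clock: 12.6
position: [0.6836, -0.2751, 0.2784]
ee_rot: [0.008, 0.981, -0.044, 0.189]
contact_force: [-0.3, -0.1, -1.9]
width: 0.007
gripper_force: 68.6
```

```bash
python3 st.py; python3 - <<'E'
from h import *
from scipy.spatial.transform import Rotation as R
s=manip.get_state();q=s["ee_rot"];Rc=R.from_quat([q[1],q[2],q[3],q[0]])
Rd=R.from_matrix(R.from_euler('z',-5.15,degrees=True).as_matrix()@np.diag([1,-1,-1]))
tcp=np.array([.509,.278,.108])+R.from_euler('z',-5.15,degrees=True).apply([.1157,0,.0087])
print(np.degrees((Rd*Rc.inv()).as_rotvec()),tcp,(tcp-s["position"])*1000)
E
```

```text
12.6 [ 0.6836 -0.2751  0.2784] tip in tube [ 69.09  -0.84 125.46] F tube [-1.   -0.13 -1.65] M [-0.01  0.29  0.  ]
rot err [-0.08 -0.13  0.01]
[ 1.89932182 21.77936749  0.02261599] [0.62423293 0.26761437 0.1167    ] [ -59.39683889  542.70561253 -161.66040317]
```

Call:
jog_arm:
  deltas: [0.1,1.5,0,-10,15,0,0,0.4,4,0,-25,45,0,0,0.6,6.5,0,-40,85,0,0,0.8,9,0,-55,125,0,0,1,11.5,0,-60,165,0,0,1.2,14,0,-60,205,0,0,1.4,16.5,0,-60,245,0,0,1.6,19,0,-60,285,0,0,1.8,21,0,-60,325,0,0,1.9,21.8,0,-60,365,0,0,1.9,21.8,0,-60,405,0,0,1.9,21.8,0,-60,440,0,0,1.9,21.8,0,-60,475,0,0,1.9,21.8,0,-60,505,0,0,1.9,21.8,0,-60,528,-10,0,1.9,21.8,0,-60,540,-35,0,1.9,21.8,0,-60,543,-75,0,1.9,21.8,0,-60,543,-110,0,1.9,21.8,0,-60,543,-130,0,1.9,21.8,0,-60,543,-130,0]

```text
clock: 14.6
position: [0.6201, 0.2671, 0.1448]
ee_rot: [0.003, 0.999, -0.045, -0.004]
contact_force: [-0.5, 0.8, -3.0]
width: 0.0068
gripper_force: 68.5
```

```bash
python3 - <<'E'
from h import *
s=manip.get_state();print(s["clock"],s["position"],s["ee_rot"],s["contact_force"],s["qpos"])
t=imaging.get_image("top");c=imaging.get_image("scene");cv2.imwrite("pics/t4.png",t);cv2.imwrite("pics/s4.png",c)
print(proj("top",[[.509,.278,.14],[.624,.268,.14]]),proj("scene",[[.509,.278,.14],[.624,.268,.14]]))
a=cv2.resize(t[165:240,140:190],(400,600),interpolation=cv2.INTER_CUBIC);b=cv2.resize(c[165:240,310:360],(400,600),interpolation=cv2.INTER_CUBIC)
cv2.imwrite("pics/g4.png",np.hstack([a,b]))
E
```

```text
14.6 [0.62006126 0.26706621 0.14475654] [ 0.00289401  0.99899022 -0.04462781 -0.00430479] [-0.50410331  0.83589669 -3.01599282] [ 0.30502931  0.49047694  1.41145645 -0.00262216  1.24973184  1.96595214]
[[160.84942329 212.41740054]
 [166.64922598 174.49247437]] [[358.68636242 206.17339691]
 [335.4887255  230.70124228]]
```

View pics/g4.png

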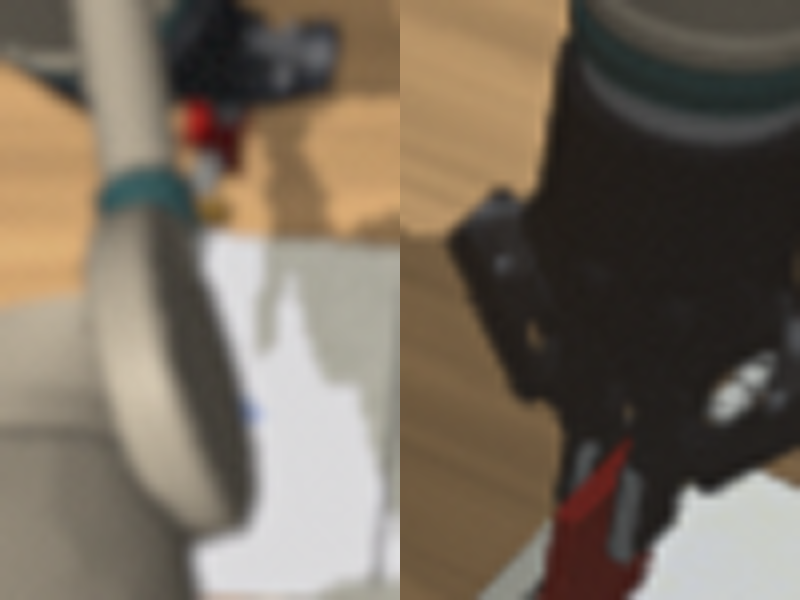

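The rod is hidden behind the arm in both views; I can only see the collar at (215,208) in the top crop. I'll turn the gauge 90° so the rod points to -y, where both cameras can check its level and tip.

Call:
jog_arm:
  deltas: [0,0,3,-5,5,0,0,0,0,9,-12,13,0,0,0,0,16,-20,23,0,0,0,0,23,-28,33,0,0,0,0,30,-36,43,0,0,0,0,37,-44,53,0,0,0,0,44,-52,63,0,0,0,0,51,-60,73,0,0,0,0,58,-68,83,0,0,0,0,65,-76,93,0,0,0,0,72,-84,103,0,0,0,0,79,-92,113,0,0,0,0,85,-99,120,0,0,0,0,90,-105,125,0,0,0,0,90,-105,125,0,0,0,0,90,-105,125,0,0,0,0,90,-105,125,0]

```text
invalid input
```

```bash
python3 - <<'E'
from h import *
from scipy.spatial.transform import Rotation as R
s=manip.get_state();q=s["ee_rot"];B=R.from_quat([q[1],q[2],q[3],q[0]]).as_matrix()@np.diag([1,-1,-1])
tip=s["position"]+B@[-.1157,0,-.0087];print(s["clock"],s["position"],"gauge x",B[:,0],"z",B[:,2],"tip",tip,s["contact_force"])
t=imaging.get_image("top");c=imaging.get_image("scene")
pts=[tip,tip+B@[.055,0,0]];print(proj("top",pts),proj("scene",pts))
a=cv2.resize(t[170:245,135:185],(400,600),interpolation=cv2.INTER_CUBIC);b=cv2.resize(c[180:255,320:370],(400,600),interpolation=cv2.INTER_CUBIC)
cv2.imwrite("pics/g5.png",np.hstack([a,b]));cv2.imwrite("pics/t5.png",t);cv2.imwrite("pics/s5.png",c)
E
```

```text
14.7 [0.62344759 0.26776055 0.14964192] gauge x [ 9.95992705e-01 -8.94325213e-02  5.96043170e-04] z [-3.78482101e-04  2.44962263e-03  9.99996928e-01] tip [0.50821452 0.27808658 0.14087298] [-0.31751805 -0.19710181 -2.49459054]
[[160.72898252 212.65053125]
 [163.58033703 194.39032682]] [[358.89760039 205.76288328]
 [348.21431981 216.9845517 ]]
```

View pics/g5.png

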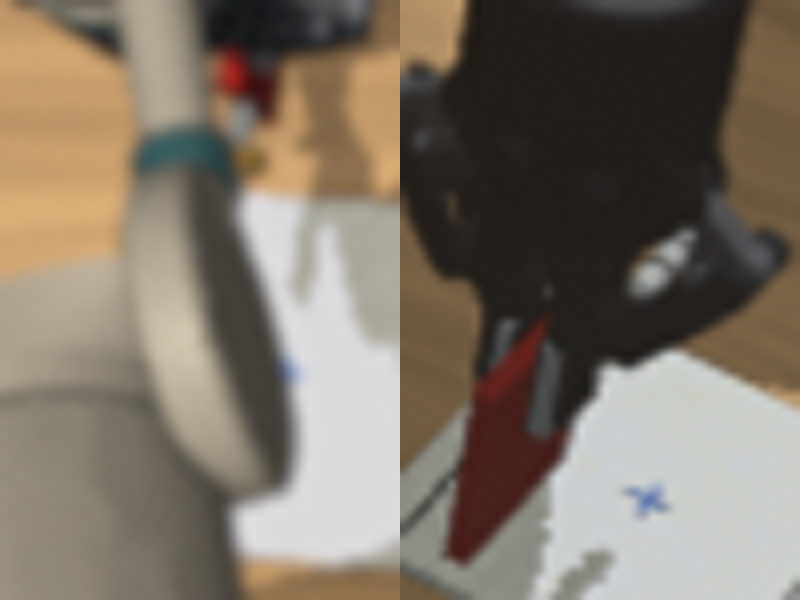

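The move was refused, so nothing changed; the picture again shows only plate and collar, at (250,160) in the top crop. I'll retry with the rows written carefully.

Call:
jog_arm:
  deltas: [0,0,4,-4,6,0,0,0,0,10,-10,15,0,0,0,0,17,-18,26,0,0,0,0,24,-25,37,0,0,0,0,31,-33,48,0,0,0,0,38,-40,59,0,0,0,0,45,-48,70,0,0,0,0,52,-56,80,0,0,0,0,59,-63,91,0,0,0,0,66,-70,102,0,0,0,0,73,-78,112,0,0,0,0,78,-83,119,0,0,0,0,80,-85,122,0,0,0,0,80,-85,122,0,0,0,0,80,-85,122,0,0,0,0,80,-85,122,0,0]

```text
clock: 16.4
position: [0.5396, 0.389, 0.1509]
ee_rot: [-0.0, 0.795, 0.607, 0.002]
contact_force: [0.4, 0.2, -2.2]
width: 0.0066
gripper_force: 68.6
```

```bash
cat > v.py <<'E'
from h import *
from scipy.spatial.transform import Rotation as R
s=manip.get_state();q=s["ee_rot"];B=R.from_quat([q[1],q[2],q[3],q[0]]).as_matrix()@np.diag([1,-1,-1])
tip=s["position"]+B@[-.1157,0,-.0087];print(s["clock"],s["position"],"gauge x",B[:,0].round(4),"z",B[:,2].round(4),"tip",tip,s["contact_force"],s["qd"])
t=imaging.get_image("top");c=imaging.get_image("scene")
pts=[tip,tip+B@[.055,0,0]];print(proj("top",pts),proj("scene",pts))
a=cv2.resize(t[170:245,135:185],(400,600),interpolation=cv2.INTER_CUBIC);b=cv2.resize(c[180:255,320:370],(400,600),interpolation=cv2.INTER_CUBIC)
cv2.imwrite("pics/g6.png",np.hstack([a,b]));cv2.imwrite("pics/t6.png",t);cv2.imwrite("pics/s6.png",c)
E
python3 v.py
```

```text
16.4 [0.53963353 0.3890045  0.15086425] gauge x [0.2626 0.9649 0.003 ] z [-0.0028 -0.0023  1.    ] tip [0.50927302 0.27738617 0.14182172] [ 0.3702704   0.17104939 -2.21191303] [ 0.00153497  0.00469029  0.00158026  0.00148672  0.00044093 -0.00317795]
[[160.91042507 212.26479321]
 [143.19272843 207.05155622]] [[358.54277696 205.6042111 ]
 [375.77390607 216.75336788]]
```

Call:
jog_arm:
  deltas: [0,0,0,0,0,-8,0,0,0,0,0,0,-18,0,0,0,0,0,0,-27,0,0,0,0,0,0,-32,0,0,0,0,0,0,-34,0,0,0,0,0,0,-34,0,0,0,0,0,0,-34,0,0,0,0,0,0,-34,0]

```text
clock: 17.3
position: [0.5394, 0.3896, 0.117]
ee_rot: [-0.0, 0.794, 0.608, 0.002]
contact_force: [-0.9, 0.7, -1.4]
width: 0.0068
gripper_force: 68.6
```

```bash
sed -i 's/180:255,320:370/175:250,345:395/' v.py; python3 v.py
```

```text
17.3 [0.53943277 0.3895759  0.11701473] gauge x [0.2613 0.9652 0.0034] z [-0.003  -0.0027  1.    ] tip [0.50922433 0.27792049 0.10792076] [-0.85391792  0.67734753 -1.42683951] [ 0.00020124 -0.00268904  0.00080096  0.00055356  0.00013312  0.00103008]
[[163.50517586 213.44747367]
 [146.30980426 208.41133252]] [[356.5517741  215.46896234]
 [373.39589551 226.63724207]]
```

View pics/g6.png

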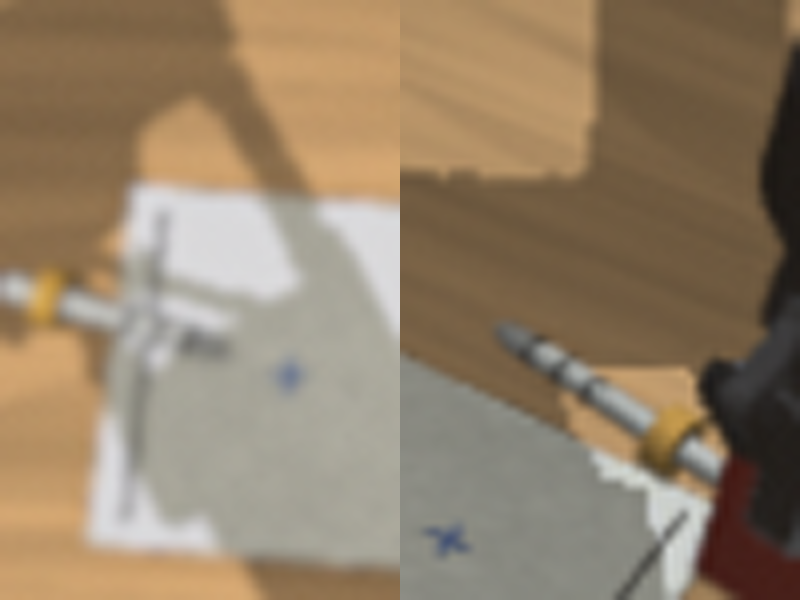

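The tip is at (228,345) in the top crop and (500,330) in the scene crop. Both are within 1 px of the predicted position over the blue cross at z = 0.108, and the rod lies along its predicted level line. I'll let it settle, then hand in.

Call:
jog_arm:
  deltas: [0,0,0,0,0,0,0,0,0,0,0,0,0,0,0,0,0,0,0,0,0,0,0,0,0,0,0,0,0,0,0,0,0,0,0,0,0,0,0,0,0,0,0,0,0,0,0,0,0,0,0,0,0,0,0,0]

```text
clock: 18.2
position: [0.5392, 0.3894, 0.1165]
ee_rot: [-0.0, 0.794, 0.608, 0.002]
contact_force: [-0.6, 0.5, -1.5]
width: 0.007
gripper_force: 68.6
```

```bash
python3 -c "
from rig import manip
print(manip.get_state()['position']);print(manip.sign_off())"
```

```text
[0.53917534 0.3893746  0.11652127]
the job is handed in; nothing more can be done
None
```

The job is handed in at about 18 s: the gauge was pulled from its holder, pushed into the tube until the collar stopped, and drawn out, and it is now held level and still with its tip about 10 cm above the middle of the board.

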